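Set a drill press to its third speed by click-stop lever and start it

ROBOT

A 6-joint arm with a two-finger parallel gripper is mounted at the origin on the work surface. World frame = base frame: x ahead of the robot, y to its left, z up, the work surface at z = 0. Lengths are in m, angles in degrees, forces in N, time in s.
With the tool pointing down it reaches from about 0.3 to 0.85 m from the base axis. Payload 5.4 kg.
Tool frame: the origin (TCP) lies midway between the tips of the shut fingers; the grasp point (between the pads) lies 19 mm behind it; z points along the fingers, y is the line along which they close (so a half turn about z gives the same grasp; the last joint's range is limited). The gripper opens to 85 mm and grips with 20 to 120 N. Pads are 22 mm wide; open, the fingers measure 114 mm over their backs; the gripper's body (76 mm by 85 mm) begins 54 mm behind the grasp point. The pads swing forward as they close: fully open they stand 13 mm farther back than shut.
Start: joints at [52.42, 9.076, 91.501, -0, 79.423, -12.038], TCP at [0.248, 0.519, 0.231] pointing down, gripper open.
Joint ranges: [-166.64, 166.64], [-54.1, 131.32], [10.49, 154.53], [-73.88, 253.88], [9.74, 151.15], [-171.62, 171.62]. Speed limits (degrees/s): [147.25, 147.25, 180, 180, 180, 180].

INTERFACE

Orientations are given as a 3x3 rotation matrix whose columns are the frame's x, y, z axes.
In Python, from bench import state, camera, close_job, outline_of gives the robot as it stands.
- The arm moves only by the tool drive_tool, never from a script. Its argument "steps" is a list of rows, each a list of 7 numbers: the opening, from 0 (shut) to 1 (fully open), then the shift along the tool's x, y, z in mm, then the turn, a rotation vector about the tool's x, y, z in degrees. In form: [[grip, dx, dy, dz, rx, ry, rz], ...]. A call has 1 to 10 rows; each row shifts and turns the commanded pose from where the row before left it, along the tool's axes as they then stand; what a row does not reach is not made up. A row lasts 1/8 s, in which the tool goes at most 62.5 mm and 10.7 degrees, less where a joint would pass 70% of its speed; a pose out of reach is approached as far as the arm can. A call with a gripper value outside its range is refused whole. The fingers move at their own pace and stop on an object; "newtons" is the grip in N (left out, the last holds). Time passes only in rows, so rows that do not move let the fingers close. It gives the time, the measured TCP pose, the force, the opening and the grip force at its end, in the units of the state.
- state(): the state, without advancing time (a new reading comes with each control period).
- camera(name): name is "scene" or "top"; returns a dict with "color" (480x640x3 uint8, red, green, blue), "intrinsics" (3x3 intrinsics, pixels), "k1" (the pictures are not rectified: a ray, as slopes to the right and down, at radius r is drawn at 1 + k1 r^2 times it, then the intrinsics apply), "T" (4x4, takes a point from camera to world coordinates). Camera axes: x right, y down, z forward; pixel columns grow to the right and rows downward; lengths in m; the calibration is good to about 2 mm. A picture is of the moment at which its call begins. There is no depth.
- close_job(): hands the job in; it is judged then, once.
Trained networks look in the newest picture that a camera, given by its name, has taken for a name from the list of things; names that differ only in an ending like _2 or _b are one class to them, and where a whole thing is asked for, a point or a joint stands for the part that bears it (a point fixed in the world has none). Each returns a list of dicts, best first, with "p" (0 to 1); they miss things now and then, are a little off and sometimes report something else, mostly with a low value. They report only what shows in the picture. A call takes as long as a camera call. They do not tell look-alikes from the thing itself.
- outline_of(camera, label): "mask" (480x640 bool, what is visible of it) and "bbox" ([left, top, width, height] in pixels, round what is visible of it).
The state is a dict: "clock": time; "q": joint angles; "joint_vel": joint speeds; "effort": joint torques, N m; "ee_pos": TCP position; "orientation": TCP orientation; "contact_force": force on the tool from outside, world axes, zero at the start; "ft_torque": the same for the moment, N m; "width": finger opening in m; "grasp_force": force on a finger pad.
Only numpy, scipy, OpenCV 4.12 (cv2) and the standard library are available. Lean on these libraries where they do the work, as an engineer would, in place of code of your own. Each camera call takes 0.05 s, during which the arm holds its last target. There are 200 camera calls.

TASK

Set the drill press to its third speed and start it: slide the selector lever away from its parked end to the third click-stop (the parked position itself does not count) without ever running past it, and let it sit in that notch. Only then press the flat start button fully down and let it come back up. Just push lightly with the fingertips, do not grip or pinch anything, and leave the mushroom stop button and everything else on the bench alone.

Things in the scene. Friction and masses are not known exactly. Their poses are not given: they have to be found in the camera images.
- selector: Fixed grey speed-selector box, 120 mm (its x) by 220 (its y) by 60 high, left or right of the station; origin at the centre of its underside, z up. The black lever slides on its flat top in a slot along y, at x = -20 mm. Beside the slot (x from 4 mm) six white bars in line with the six resting positions grow from 8 mm long (parked) to 33 mm long (click 5).
- lever (a joint): Slide along +y of the selector, m: 0 = parked at its end stop (lever centre at selector y = -45 mm); sprung notches: click 1 at 0.018, then 0.036, 0.054, 0.072, click 5 at 0.090 (end stop). Leaving a notch takes about 6 N, most a quarter of the way; past the hump halfway it snaps by itself into the next notch and stays there. It starts parked or in click 1; clicks count from parked.
- lever_top (a point): Middle of the top of the lever: a black upright block 34 mm long across the slide (selector x), 14 mm thick along the slide (selector y), with a white line on top; its top is 34 mm above the box top (94 mm above the bench), its underside 4 mm above the box top. Axes as the selector's.
- station: Fixed grey push-button station on the bench, 90 mm (its x) by 160 mm (its y) by 50 mm high; origin at the centre of its underside, z up. On its top the flat start button at y = +38 mm and the mushroom stop button at y = -38 mm, each in a steel collar of 42 mm diameter, 6 mm high.
- start_top (a point): Centre of the top of the start button: a flat black disc of 32 mm diameter, the lower of the two, its top 65 mm above the bench. Pressed straight down.
- start_button (a joint): Travel of the start button, m: 0 = up, 0.006 = fully down. Sprung: 2 N starts it, 5 N takes it fully down; it returns by itself. It counts as pressed beyond 0.0045.
- stop_top (a point): Centre of the top of the stop button: a black mushroom head of 44 mm diameter, its top 87 mm above the bench. Not to be pressed.
- stop_button (a joint): Travel of the stop button, m: 0 = up, 0.006 = fully down; 2 N starts it.
- socket: Loose steel socket, upright cylinder 26 mm diameter, 30 mm high, standing on the selector box's top near its far corner (+x, +y); origin at the centre of its underside. Bystander.
- driver: Loose screwdriver lying on the bench on the robot's side of the selector, roughly parallel to the slot, about 200 mm long and 30 mm thick. Bystander.
- jar: Loose jar, 60 mm diameter, 75 mm high, standing beyond the selector; origin at the centre of its underside. Bystander.
- spanner: Loose steel spanner lying beyond the station, about 160 mm long, parallel to the station's y. Bystander.
- tape: Loose tape measure, 70 by 35 by 65 mm high, standing on the bench at the right; origin at the centre of its underside. Bystander.
- mug: Loose mug, 80 mm diameter, 95 mm high, standing at the left; origin at the centre of its underside. Bystander.
- bin: Loose red screw bin, 140 by 105 by 70 mm high, at the left back; origin at the centre of its underside. Bystander.
Things that resemble listed ones, but are neither listed nor needed, are in the scene too. Leave any turquoise or yellow look-alike of the station alone.

How it is judged:
By the outcome, as a careful person would: the job done as asked, in the order asked, and still so for the second after the job is handed in, with the robot touching nothing.
It also fails if it takes over 53 s, if anything falls off the work surface, if the arm or the gripper's body presses on something with over 40 N, if the wrist force passes 120 N, or if a joint passes its speed limit or range.

## Working session

There is one attempt and no reset: what is moved stays moved. The work goes in short steps, Python scripts to look and compute and a tool call to move; the robot and the scene stay as the last step left them, time stands still between calls to the robot, and variables do not carry over. Pictures are saved under pics/ and viewed, at most 10 in all, crops included, and the job is handed in when it is done.

Besides the shell and the picture viewer there is one more tool, called after ">>>" as name(argument=value, ...), one argument or row to a line, values as JSON. drive_tool: Moves the arm, as the interface text tells. Its arguments: {"type":"object","properties":{"steps":{"type":"array","items":{"type":"array","items":{"type":"number"}}},"newtons":{"type":"number"}},"required":["steps"]}

```bash
mkdir -p pics; cat > h.py <<'E'
import numpy as np, cv2
from bench import state, camera, outline_of
def ray(c,u,v):
    K=np.array(c["intrinsics"]);T=np.array(c["T"])
    d=np.array([(u-K[0,2])/K[0,0],(v-K[1,2])/K[1,1]]);s=d.copy()
    for _ in range(30): s=d/(1+c["k1"]*(s@s))
    r=T[:3,:3]@np.array([s[0],s[1],1]);return T[:3,3],r
def atz(c,u,v,z):
    o,r=ray(c,u,v);return o+r*(z-o[2])/r[2]
def proj(c,P):
    K=np.array(c["intrinsics"]);T=np.array(c["T"])
    p=T[:3,:3].T@(np.array(P)-T[:3,3]);s=p[:2]/p[2];s=s*(1+c["k1"]*(s@s))
    return K[0,0]*s[0]+K[0,2],K[1,1]*s[1]+K[1,2]
def tri(c1,p1,c2,p2):
    A=[];b=[]
    M=np.zeros((3,3));w=np.zeros(3)
    for c,p in((c1,p1),(c2,p2)):
        o,r=ray(c,*p);r=r/np.linalg.norm(r);Q=np.eye(3)-np.outer(r,r);M+=Q;w+=Q@o
    return np.linalg.solve(M,w)
E
python3 - <<'E'
from h import *
np.set_printoptions(precision=3,suppress=True)
for n in("scene","top"):
    c=camera(n);cv2.imwrite(f"pics/{n}1.png",c["color"][:,:,::-1]);print(n,c["intrinsics"],c["k1"],c["T"])
    for l in("selector","lever","station","start_top","stop_top","driver","socket"):
        for d in outline_of(n,l)[:3]:
            y,x=np.nonzero(d["mask"]);print(l,round(d["p"],2),d["bbox"],x.mean().round(1),y.mean().round(1))
s=state();print(s["clock"],s["ee_pos"],s["orientation"])
E
```

```text
scene [[507.916   0.    321.263]
 [  0.    507.916 239.618]
 [  0.      0.      1.   ]] -0.11071637860167853 [[-0.392  0.732 -0.557  1.152]
 [ 0.92   0.306 -0.245  0.248]
 [-0.009 -0.608 -0.794  1.011]
 [ 0.     0.     0.     1.   ]]
selector 0.62 [343.8, 229.9, 114.1, 100.9] 404.8 280.6
lever 0.51 [389.5, 242.1, 12.0, 17.3] 395.2 249.8
lever 0.38 [248.4, 217.6, 76.0, 51.4] 287.6 244.6
station 0.96 [251.2, 217.0, 72.1, 55.3] 287.0 244.5
station 0.85 [180.8, 160.4, 61.8, 42.1] 211.9 179.3
station 0.71 [158.8, 224.1, 76.6, 52.3] 195.7 251.1
start_top 0.71 [247.2, 265.1, 72.7, 33.4] 282.3 282.1
start_top 0.58 [298.0, 235.5, 9.8, 4.9] 301.9 238.7
start_top 0.57 [218.8, 168.1, 8.5, 8.5] 223.3 170.3
stop_top 0.64 [293.1, 164.2, 11.5, 11.3] 298.2 169.7
stop_top 0.64 [186.8, 162.2, 14.8, 13.0] 195.0 165.9
stop_top 0.57 [262.9, 216.2, 18.7, 20.5] 271.2 226.7
driver 0.59 [382.3, 230.8, 71.2, 42.2] 412.1 245.7
socket 0.71 [423.0, 291.6, 10.8, 17.3] 428.7 299.2
socket 0.6 [390.4, 241.6, 11.9, 15.0] 395.9 249.2
top [[455.444   0.    322.096]
 [  0.    455.444 231.777]
 [  0.      0.      1.   ]] 
[... 222 characters left out ...]
215.0, 11.0, 10.6] 217.3 218.3
lever 0.38 [256.1, 248.9, 7.3, 15.8] 259.3 255.3
station 0.89 [395.8, 174.9, 69.7, 45.6] 430.6 199.1
station 0.78 [336.5, 285.3, 62.9, 52.0] 366.9 315.0
station 0.58 [328.3, 209.7, 62.3, 50.7] 358.4 237.9
start_top 0.65 [446.3, 285.3, 18.2, 12.3] 455.1 290.4
start_top 0.56 [347.2, 310.0, 12.1, 13.0] 352.8 318.7
stop_top 0.78 [374.3, 309.5, 17.0, 17.3] 383.2 316.1
stop_top 0.74 [368.6, 229.2, 15.2, 18.7] 375.0 236.7
stop_top 0.72 [439.9, 184.9, 17.7, 18.9] 450.1 195.6
driver 0.7 [211.3, 272.8, 70.9, 22.8] 256.4 284.7
driver 0.39 [123.4, 159.5, 58.8, 58.2] 153.1 188.0
0.8 [0.248 0.519 0.231] [[-0.902  0.431  0.   ]
 [ 0.431  0.902  0.   ]
 [ 0.     0.    -1.   ]]
```

View pics/scene1.png

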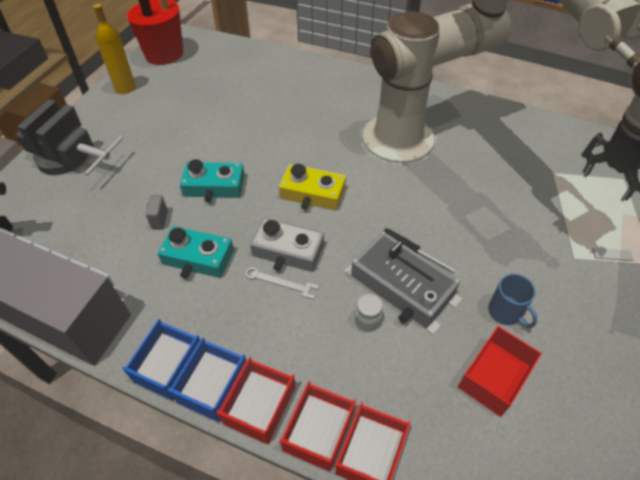

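View pics/top1.png

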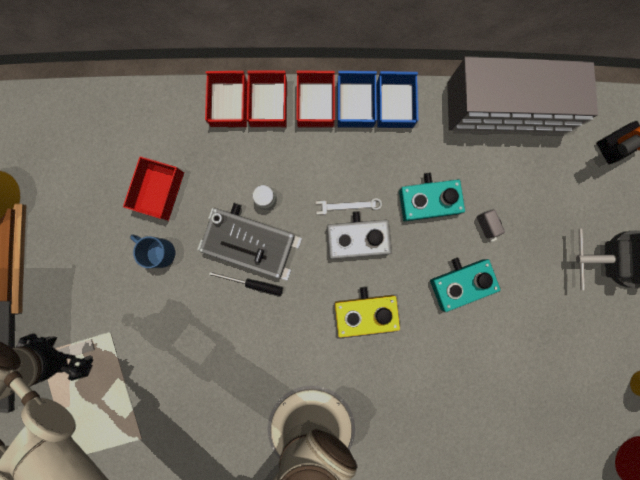

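The grey station is at about (358,238) in the top view, with start at (345,240) and stop at (375,237). The selector is at about (248,243) with the lever near its right end at (260,255). I'll zoom in on both.

```bash
python3 - <<'E'
from h import *
a=cv2.imread("pics/top1.png")[195:300,190:400];b=cv2.imread("pics/scene1.png")[205:335,240:470]
cv2.imwrite("pics/zt.png",cv2.resize(a,None,fx=3.8,fy=3.8,interpolation=cv2.INTER_CUBIC))
cv2.imwrite("pics/zs.png",cv2.resize(b,None,fx=3.4,fy=3.4,interpolation=cv2.INTER_CUBIC))
E
```

```text
(no output)
```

View pics/zt.png

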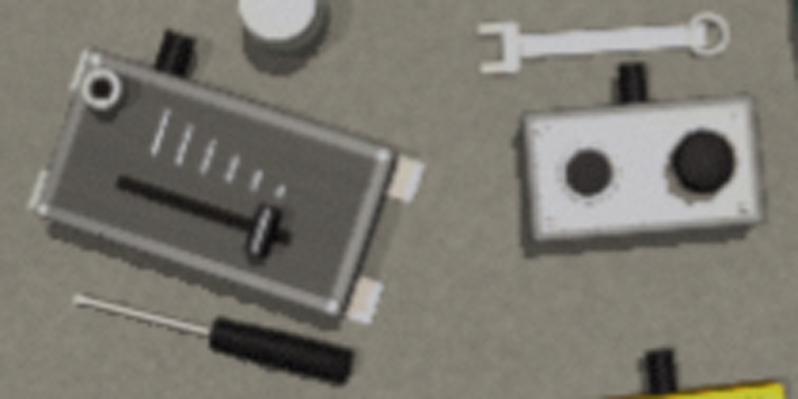

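View pics/zs.png

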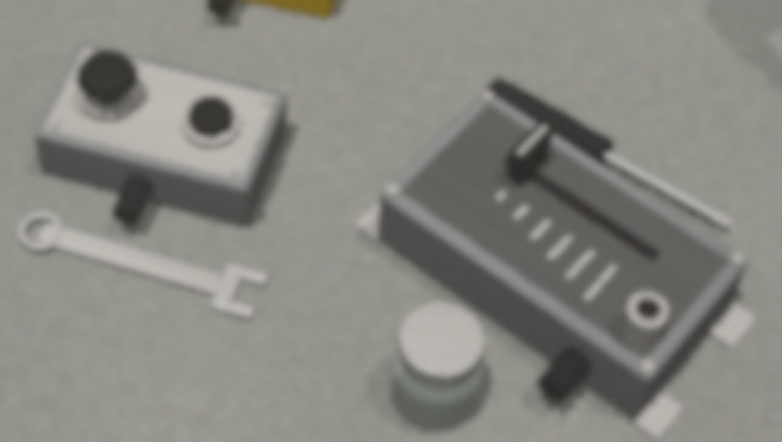

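The top crop shows the lever top at about (264,231), the start button at (588,171) and the stop button at (703,160). In the scene crop they are at (534,139), (211,116) and (107,77). Next step is to triangulate them.

```bash
python3 - <<'E'
from h import *
np.set_printoptions(precision=4,suppress=True)
t=camera("top");s=camera("scene")
ft=lambda p:((p[0]+.5)/3.8-.5+190,(p[1]+.5)/3.8-.5+195)
fs=lambda p:((p[0]+.5)/3.4-.5+240,(p[1]+.5)/3.4-.5+205)
pts=dict(pp=((94,57),(648,368)),pm=((386,153),(391,190)),mm=((333,306),(490,95)),mp=((43,209),(739,262)),
 lever=((264,231),(535,139)),start=((588,171),(211,116)),stop=((703,160),(107,77)),
 b0=((281,191),(502,196)),b5=((161,133),(600,282)))
z=dict(pp=.06,pm=.06,mm=.06,mp=.06,lever=.094,start=.065,stop=.087,b0=.06,b5=.06)
R={}
for k,(a,b) in pts.items():
    A=tri(t,ft(a),s,fs(b));R[k]=A;print(k,A,atz(t,*ft(a),z[k])[:2],atz(s,*fs(b),z[k])[:2])
C={k:(atz(t,*ft(pts[k][0]),z[k])+atz(s,*fs(pts[k][1]),z[k]))[:2]/2 for k in pts}
src=np.array([C[k] for k in("pp","pm","mm","mp")]);mod=np.array([[.06,.11],[.06,-.11],[-.06,-.11],[-.06,.11]])
c=src.mean(0);H=(src-c).T@mod
a=np.arctan2((mod[:,0]*(src-c)[:,1]-mod[:,1]*(src-c)[:,0]).sum(),(mod*(src-c)).sum())
Rm=np.array([[np.cos(a),-np.sin(a)],[np.sin(a),np.cos(a)]])
print("sel",c,np.degrees(a),"res",(src-c)@Rm-mod)
for k in("lever","b0","b5"):print(k,(C[k]-c)@Rm)
d=C["start"]-C["stop"];print(C["start"],np.linalg.norm(d),np.degrees(np.arctan2(-d[0],d[1])))
E
```

```text
pp [0.578  0.2471 0.0622] [0.578  0.2486] [0.5771 0.2461]
pm [0.5131 0.0493 0.0625] [0.5132 0.0498] [0.5115 0.0485]
mm [0.4104 0.0843 0.0624] [0.4103 0.0847] [0.4087 0.0837]
mp [0.4751 0.2811 0.057 ] [0.4748 0.2813] [0.4777 0.28  ]
lever [0.4594 0.1282 0.0939] [0.4597 0.1272] [0.459  0.1292]
start [ 0.5017 -0.0875  0.0616] [ 0.501  -0.0861] [ 0.5044 -0.0874]
stop [ 0.5083 -0.1634  0.0761] [ 0.5072 -0.1608] [ 0.5162 -0.1597]
b0 [0.4876 0.1197 0.0605] [0.4874 0.1203] [0.4874 0.119 ]
b5 [0.5268 0.2008 0.0596] [0.5264 0.202 ] [0.5275 0.1997]
sel [0.4939 0.1653] -18.496615700255543 res [[-0.0067 -0.0057]
 [-0.0057  0.0056]
 [ 0.0057  0.0063]
 [ 0.0067 -0.0062]]
lever [-0.021  -0.0462]
b0 [ 0.0083 -0.0454]
b5 [0.0201 0.0441]
[ 0.5027 -0.0868] 0.074060454886769 6.963613990938339
```

>>> drive_tool(
  steps=[
    [0,-36.3,-29.1,0,0,0,0],
    [0,-36.3,-29.1,0,0,0,0],
    [0,-36.3,-29.1,0,0,0,0],
    [0,-36.3,-29.1,0,0,0,0],
    [0,-36.3,-29.1,0,0,0,0],
    [0,-36.3,-29.1,0,0,0,0],
    [0,-36.3,-29.1,0,0,0,0],
    [0,-36.3,-29.1,0,0,0,0],
    [0,-36.3,-29.1,0,0,0,0],
    [0,-36.3,-29.1,0,0,0,0],
  ],
)

```text
clock: 2.15
ee_pos: [0.4506, 0.0982, 0.2316]
orientation: [[-0.902, 0.431, 0.001], [0.431, 0.902, 0.0], [-0.001, 0.0, -1.0]]
contact_force: [0.4, 0.6, 0.1]
width: -0.0001
grasp_force: 0.0
```

>>> drive_tool(
  steps=[
    [0,0,0,0,0,0,10.36],
    [0,0,0,0,0,0,10.36],
    [0,0,0,0,0,0,10.36],
    [0,0,0,0,0,0,10.36],
    [0,0,0,0,0,0,10.36],
    [0,0,0,0,0,0,10.36],
    [0,0,0,0,0,0,10.36],
    [0,0,0,0,0,0,10.36],
    [0,0,0,0,0,0,0],
  ],
)

```text
clock: 3.28
ee_pos: [0.45, 0.0997, 0.2314]
orientation: [[0.314, 0.949, 0.0], [0.949, -0.314, 0.0], [0.0, 0.0, -1.0]]
contact_force: [-0.1, 0.1, -0.2]
width: -0.0001
grasp_force: 0.0
```

>>> drive_tool(
  steps=[
    [0,-6,0,30,0,0,0],
    [0,0,0,40,0,0,0],
    [0,0,0,40,0,0,0],
    [0,0,0,30,0,0,0],
    [0,0,0,13,0,0,0],
    [0,0,0,0,0,0,0],
  ],
)

```text
clock: 4.03
ee_pos: [0.4479, 0.094, 0.0781]
orientation: [[0.315, 0.949, -0.001], [0.949, -0.315, 0.0], [-0.0, -0.001, -1.0]]
contact_force: [0.8, -0.9, -0.1]
width: -0.0002
grasp_force: 0.0
```

```bash
python3 - <<'E'
from h import *
a=camera("top")["color"][195:300,190:330,::-1];b=camera("scene")["color"][205:335,320:470,::-1]
f=lambda x:cv2.resize(x,(390,390*x.shape[0]//x.shape[1]),interpolation=cv2.INTER_CUBIC)
a,b=f(a),f(b);h=min(len(a),len(b));cv2.imwrite("pics/p2.png",np.hstack([a[:h],b[:h]]))
E
```

```text
(no output)
```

View pics/p2.png

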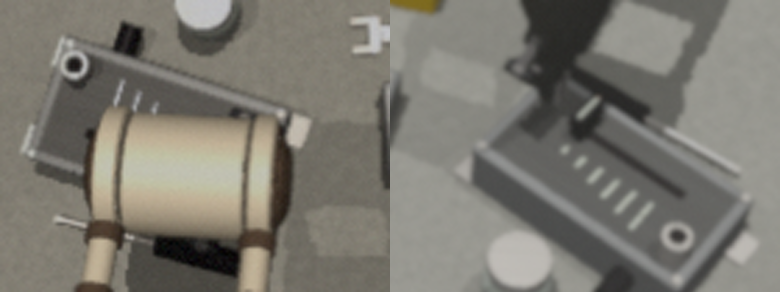

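The fingertips are behind the parked lever with a visible gap (scene half: tips near (545,100), lever at (588,115)). I'll creep forward until they touch.

>>> drive_tool(
  steps=[
    [0,5,0,0,0,0,0],
    [0,5,0,0,0,0,0],
    [0,2,0,0,0,0,0],
    [0,2,0,0,0,0,0],
    [0,1,0,0,0,0,0],
    [0,0,0,0,0,0,0],
    [0,0,0,0,0,0,0],
  ],
)

```text
clock: 5.0
ee_pos: [0.4528, 0.1082, 0.0783]
orientation: [[0.316, 0.949, -0.0], [0.949, -0.316, -0.0], [-0.0, -0.0, -1.0]]
contact_force: [0.3, 0.2, 0.6]
width: -0.0003
grasp_force: 0.0
```

>>> drive_tool(
  steps=[
    [0,1,0,0,0,0,0],
    [0,1,0,0,0,0,0],
    [0,0,0,0,0,0,0],
  ],
)

```text
clock: 5.38
ee_pos: [0.4535, 0.1102, 0.0783]
orientation: [[0.316, 0.949, 0.0], [0.949, -0.316, 0.0], [0.0, 0.0, -1.0]]
contact_force: [0.6, -0.0, -0.3]
width: -0.0
grasp_force: 0.0
```

>>> drive_tool(
  steps=[
    [0,1,0,0,0,0,0],
    [0,1,0,0,0,0,0],
    [0,0,0,0,0,0,0],
  ],
)

```text
clock: 5.75
ee_pos: [0.4541, 0.1121, 0.0783]
orientation: [[0.316, 0.949, 0.0], [0.949, -0.316, -0.0], [-0.0, 0.0, -1.0]]
contact_force: [-0.0, 0.0, -0.3]
width: 0.0003
grasp_force: 0.0
```

>>> drive_tool(
  steps=[
    [0,1,0,0,0,0,0],
    [0,1,0,0,0,0,0],
    [0,0,0,0,0,0,0],
  ],
)

```text
clock: 6.12
ee_pos: [0.4547, 0.1139, 0.0783]
orientation: [[0.316, 0.949, -0.0], [0.949, -0.316, -0.0], [-0.0, -0.0, -1.0]]
contact_force: [-0.6, -0.1, 0.7]
width: 0.0
grasp_force: 0.4
```

>>> drive_tool(
  steps=[
    [0,1,0,0,0,0,0],
    [0,1,0,0,0,0,0],
    [0,0,0,0,0,0,0],
  ],
)

```text
clock: 6.5
ee_pos: [0.4553, 0.1156, 0.0783]
orientation: [[0.316, 0.949, -0.0], [0.949, -0.316, -0.001], [-0.001, -0.0, -1.0]]
contact_force: [-1.7, -3.5, 1.0]
width: 0.0002
grasp_force: 2.0
```

>>> drive_tool(
  steps=[
    [0,1,0,0,0,0,0],
    [0,1,0,0,0,0,0],
    [0,0,0,0,0,0,0],
  ],
)

```text
clock: 6.88
ee_pos: [0.4559, 0.1175, 0.0783]
orientation: [[0.316, 0.949, -0.0], [0.949, -0.316, -0.001], [-0.001, -0.0, -1.0]]
contact_force: [-2.1, -4.8, 1.5]
width: -0.0001
grasp_force: 2.5
```

>>> drive_tool(
  steps=[
    [0,2,0,0,0,0,0],
    [0,2,0,0,0,0,0],
    [0,2,0,0,0,0,0],
    [0,2,0,0,0,0,0],
    [0,0,0,0,0,0,0],
    [0,0,0,0,0,0,0],
  ],
)

```text
clock: 7.62
ee_pos: [0.4585, 0.1254, 0.0783]
orientation: [[0.316, 0.949, 0.0], [0.949, -0.316, 0.0], [0.0, -0.0, -1.0]]
contact_force: [-0.5, 0.4, 0.5]
width: -0.0001
grasp_force: 0.0
```

```bash
python3 - <<'E'
from h import *
c=camera("scene")
for d in outline_of("scene","lever")[:2]:
    y,x=np.nonzero(d["mask"]);print(d["p"],d["bbox"],x.mean(),y.mean())
a=np.array([.4606,.1289]);e=np.array([.317,.948])
for i in range(6):print(i,proj(c,[*(a+e*.018*i),.094]))
b=c["color"][205:335,320:470,::-1];cv2.imwrite("pics/p3.png",cv2.resize(b,None,fx=4,fy=4,interpolation=cv2.INTER_CUBIC))
E
```

```text
0 (np.float64(396.65540904711156), np.float64(246.00879891324158))
1 (np.float64(403.1189246239574), np.float64(250.24079861743124))
2 (np.float64(409.65589949292104), np.float64(254.52320000130518))
3 (np.float64(416.26648728348323), np.float64(258.8561982152032))
4 (np.float64(422.95078227646775), np.float64(263.23995345338074))
5 (np.float64(429.7088143249936), np.float64(267.67458780846727))
```

View pics/p3.png

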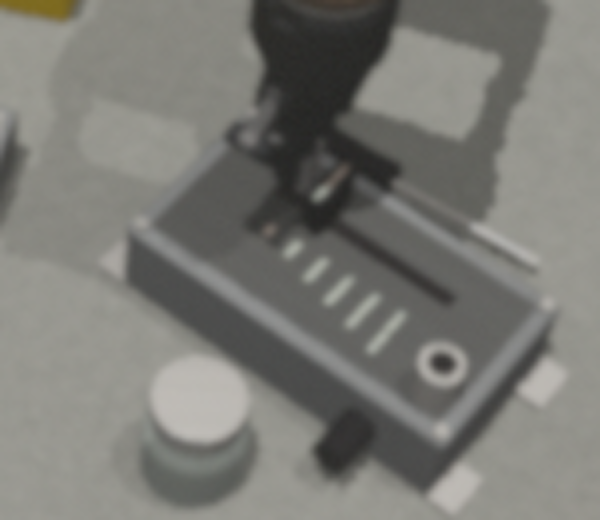

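The lever's white line is now at scene (402,251), which matches click 1 (predicted 403,250). On to click 2.

>>> drive_tool(
  steps=[
    [0,2,0,0,0,0,0],
    [0,2,0,0,0,0,0],
    [0,2,0,0,0,0,0],
    [0,2,0,0,0,0,0],
    [0,2,0,0,0,0,0],
    [0,0,0,0,0,0,0],
  ],
)

```text
clock: 8.48
ee_pos: [0.4616, 0.1344, 0.0783]
orientation: [[0.316, 0.949, -0.001], [0.949, -0.316, -0.001], [-0.001, -0.0, -1.0]]
contact_force: [-2.2, -4.5, 1.4]
width: -0.0003
grasp_force: 2.5
```

>>> drive_tool(
  steps=[
    [0,2,0,0,0,0,0],
    [0,2,0,0,0,0,0],
    [0,2,0,0,0,0,0],
    [0,2,0,0,0,0,0],
    [0,0,0,0,0,0,0],
    [0,0,0,0,0,0,0],
  ],
)

```text
clock: 9.22
ee_pos: [0.4642, 0.1425, 0.0783]
orientation: [[0.316, 0.949, 0.0], [0.949, -0.316, 0.0], [0.0, 0.0, -1.0]]
contact_force: [-0.3, -0.0, -0.4]
width: 0.0002
grasp_force: 0.0
```

>>> drive_tool(
  steps=[
    [0,2,0,0,0,0,0],
    [0,2,0,0,0,0,0],
    [0,2,0,0,0,0,0],
    [0,2,0,0,0,0,0],
    [0,2,0,0,0,0,0],
    [0,0,0,0,0,0,0],
  ],
)

```text
clock: 9.98
ee_pos: [0.4673, 0.1515, 0.0783]
orientation: [[0.316, 0.949, -0.001], [0.949, -0.316, -0.001], [-0.001, -0.0, -1.0]]
contact_force: [-0.7, -4.5, 1.6]
width: -0.0002
grasp_force: 2.5
```

>>> drive_tool(
  steps=[
    [0,2,0,0,0,0,0],
    [0,2,0,0,0,0,0],
    [0,2,0,0,0,0,0],
    [0,2,0,0,0,0,0],
    [0,0,0,0,0,0,0],
    [0,0,0,0,0,0,0],
  ],
)

```text
clock: 10.72
ee_pos: [0.4699, 0.1596, 0.0782]
orientation: [[0.316, 0.949, -0.0], [0.949, -0.316, 0.0], [0.0, -0.0, -1.0]]
contact_force: [-0.7, -0.2, 1.3]
width: -0.0
grasp_force: 0.0
```

>>> drive_tool(
  steps=[
    [0,-8,0,0,0,0,0],
    [0,-8,0,0,0,0,0],
    [0,0,0,-40,0,0,0],
    [0,0,0,-40,0,0,0],
    [0,0,0,0,0,0,0],
  ],
)

```text
clock: 11.35
ee_pos: [0.4674, 0.1439, 0.1619]
orientation: [[0.316, 0.949, 0.008], [0.949, -0.316, 0.0], [0.003, 0.007, -1.0]]
contact_force: [0.9, 0.3, 0.9]
width: -0.0004
grasp_force: 0.0
```

```bash
python3 - <<'E'
from h import *
c=camera("scene")
b=c["color"][205:335,320:470,::-1];cv2.imwrite("pics/p4.png",cv2.resize(b,None,fx=4,fy=4,interpolation=cv2.INTER_CUBIC))
E
```

```text
(no output)
```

View pics/p4.png

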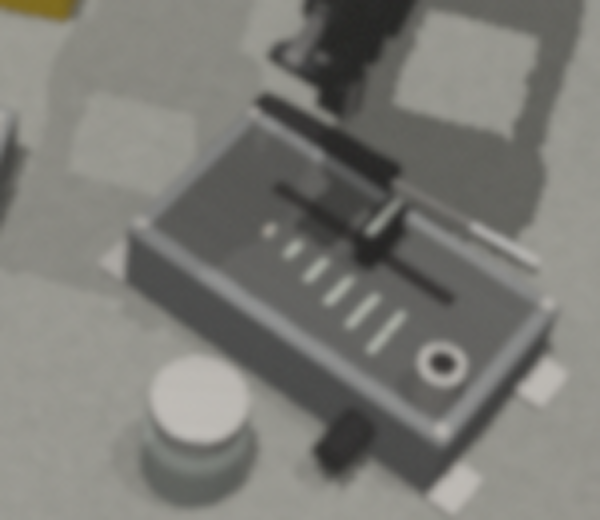

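The white line is at scene (416,259), exactly click 3 (predicted 416.3,258.9). Next, move above the start button.

>>> drive_tool(
  steps=[
    [0,-26,13.5,0,0,0,0],
    [0,-26,13.5,0,0,0,0],
    [0,-26,13.5,0,0,0,0],
    [0,-26,13.5,0,0,0,0],
    [0,-26,13.5,0,0,0,0],
    [0,-26,13.5,0,0,0,0],
    [0,-26,13.5,0,0,0,0],
    [0,-26,13.5,0,0,0,0],
    [0,0,0,0,0,0,0],
    [0,0,0,0,0,0,0],
  ],
)

```text
clock: 12.65
ee_pos: [0.5006, -0.0864, 0.157]
orientation: [[0.316, 0.949, -0.002], [0.949, -0.316, 0.001], [0.001, -0.003, -1.0]]
contact_force: [-0.3, 0.2, 0.3]
width: 0.0002
grasp_force: 0.0
```

>>> drive_tool(
  steps=[
    [0,0,1.5,30,0,0,0],
    [0,0,0,30,0,0,0],
    [0,0,0,20,0,0,0],
    [0,0,0,6,0,0,0],
    [0,0,0,0,0,0,0],
    [0,0,0,0,0,0,0],
  ],
)

```text
clock: 13.4
ee_pos: [0.5037, -0.0877, 0.0733]
orientation: [[0.316, 0.949, 0.002], [0.949, -0.316, -0.001], [-0.0, 0.002, -1.0]]
contact_force: [-1.0, -0.5, -0.5]
width: -0.0
grasp_force: 0.0
```

>>> drive_tool(
  steps=[
    [0,0,0,2,0,0,0],
    [0,0,0,2,0,0,0],
    [0,0,0,2,0,0,0],
    [0,0,0,1,0,0,0],
    [0,0,0,0,0,0,0],
    [0,0,0,0,0,0,0],
  ],
)

```text
clock: 14.15
ee_pos: [0.5031, -0.0877, 0.0653]
orientation: [[0.316, 0.949, 0.0], [0.949, -0.316, -0.0], [0.0, 0.0, -1.0]]
contact_force: [-0.2, 0.6, 0.1]
width: -0.0
grasp_force: 0.0
```

>>> drive_tool(
  steps=[
    [0,0,0,1,0,0,0],
    [0,0,0,1,0,0,0],
    [0,0,0,1,0,0,0],
    [0,0,0,1,0,0,0],
    [0,0,0,0,0,0,0],
    [0,0,0,0,0,0,0],
  ],
)

```text
clock: 14.9
ee_pos: [0.5031, -0.0877, 0.0614]
orientation: [[0.316, 0.949, 0.0], [0.949, -0.316, -0.0], [-0.0, 0.0, -1.0]]
contact_force: [-0.6, 0.9, 4.0]
width: -0.0002
grasp_force: 1.8
```

>>> drive_tool(
  steps=[
    [0,0,0,1,0,0,0],
    [0,0,0,1,0,0,0],
    [0,0,0,0.5,0,0,0],
    [0,0,0,0,0,0,0],
    [0,0,0,0,0,0,0],
  ],
)

```text
clock: 15.52
ee_pos: [0.5031, -0.0877, 0.0592]
orientation: [[0.316, 0.949, 0.0], [0.949, -0.316, -0.0], [-0.0, 0.0, -1.0]]
contact_force: [-2.4, 0.7, 7.5]
width: -0.0001
grasp_force: 3.7
```

>>> drive_tool(
  steps=[
    [0,0,0,0.5,0,0,0],
    [0,0,0,0,0,0,0],
    [0,0,0,0,0,0,0],
  ],
)

```text
clock: 15.9
ee_pos: [0.5032, -0.0877, 0.0592]
orientation: [[0.316, 0.949, -0.0], [0.949, -0.316, -0.0], [-0.0, -0.0, -1.0]]
contact_force: [-3.9, 1.9, 11.8]
width: -0.0001
grasp_force: 5.5
```

>>> drive_tool(
  steps=[
    [0,0,0,-4,0,0,0],
    [0,0,0,-8,0,0,0],
    [0,0,0,-30,0,0,0],
    [0,0,0,-40,0,0,0],
    [0,0,0,-40,0,0,0],
    [0,0,0,-20,0,0,0],
    [0,0,0,0,0,0,0],
    [0,0,0,0,0,0,0],
  ],
)

```text
clock: 16.9
ee_pos: [0.5022, -0.0873, 0.1988]
orientation: [[0.316, 0.949, -0.002], [0.949, -0.316, 0.001], [0.0, -0.002, -1.0]]
contact_force: [0.2, 0.4, -1.2]
width: -0.0
grasp_force: 0.0
```

```bash
python3 - <<'E'
from h import *
c=camera("scene")
b=c["color"][200:340,230:470,::-1];cv2.imwrite("pics/p5.png",cv2.resize(b,None,fx=3.3,fy=3.3,interpolation=cv2.INTER_CUBIC))
E
```

```text
(no output)
```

View pics/p5.png

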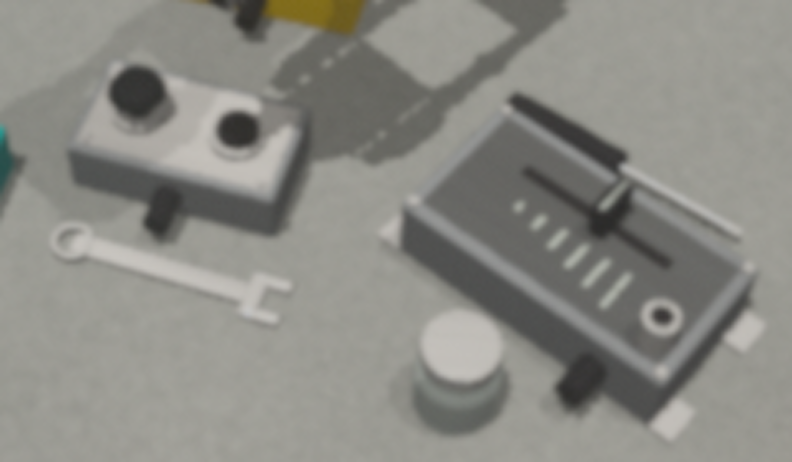

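The lever sits at click 3 (crop (614,194), scene about (416,259)). The start button is back up at crop (238,130), and nothing else has moved. The start press reached its hard stop at 11.8 N.

```bash
python3 -c "from bench import close_job;print(close_job())"
```

```text
the job is handed in; nothing more can be done
None
```

The job is done and handed in: the lever sits in the third notch without having run past it, then the start button was pressed fully down and came back up, with nothing else touched.

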